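Index the spray turntable one hole on and load the next vase

TASK

At the small indexing spray turntable, lift the spring plunger by its black knob, swing the table one hole (a quarter turn) anticlockwise as seen from above, so that its empty ring nest comes to the loading place opposite the spray gun, and let the plunger lock fully home in the hole there. Then take the waiting round-bottomed vase from the wooden rest and set it down, without dropping it, centred and upright in that empty nest. Leave the other three vases standing in their nests.

Things in the scene. Friction and masses are not known exactly. Their poses are not given: they have to be found in the camera images.
- table_axis (a point): Fixed point on the upright axis of the turntable, 60 mm above the work surface at the upper face of its turning aluminium disc (236 mm across). Four grey ring nests stand on the disc, 90 degrees apart, 80 mm from the axis. This point's x axis points level from here to the spray gun (nozzle 181 mm, column 250 mm from the axis, cup top 230 mm high), its -x to the loading place.
- load_place (a point): Loading place: fixed point 80 mm from the turntable's axis on the side opposite the spray gun, 78 mm above the work surface. The rim centre of the empty nest must end here. The grey cast stand, the gun and the round steel index plate under the disc (316 mm across, upper face 46 mm high, four bushed holes 90 degrees apart, 140 mm from the axis) never move.
- knob_grip (a point): Centre of the plunger's round black knob: upright cylinder, 36 mm across, 30 mm tall, centre 103 mm above the work surface when home. It stands on a lug of the turning disc, 140 mm from the axis, at the start midway between the empty nest and the loading place; goes round with the disc, up and down with the pin, and spins freely. Below: barrel 20 mm across, lug 43 mm under this centre.
- plunger (a joint): Lift of the plunger in m: 0 = pin (10 mm, round nose, 13 mm hole) fully home; up to 0.010 it is still in the hole; 0.016 = stop. A spring pushes it down with 4.5 N at 0, 9.3 N at the stop. Let go between holes, the pin rides on the plate at 0.010 and drops in when it comes over a hole; let go within 3 mm of a hole it finds it.
- turntable (a joint): Turn of the disc in rad, 0 at the start (pin home in a hole), growing anticlockwise seen from above; the next hole is at 1.571. Unlocked, it turns with about 1 N at the knob and stays where it is left.
- empty_ring (a point): Rim centre of the one empty ring nest on the disc (turns with it): upright ring 68 mm outside, three rubber pads inside leaving 52 mm, rim 78 mm above the work surface and 18 mm above the disc. At the start it stands a quarter turn clockwise, seen from above, of the loading place. A vase seated in it has its middle 47 mm above this point.
- vase_mid (a point): Middle of the waiting vase, half-way up its axis (z to the mouth). Pink bisque, 0.15 to 0.31 kg, 115 mm tall: round bottom, ball body 76 mm across, straight round neck 34 mm across from 14.5 to 57.5 mm above this middle; the neck is the place to grip. It stands in a cork ring (rim 30 mm high) on a fixed round wooden board 130 mm across; its middle starts 77 mm above the work surface.
- vase_a_mid (a point): Middle of a like vase already on the turntable, in the nest at the loading place at the start; middle 125 mm, mouth 183 mm above the work surface.
- vase_b_mid (a point): Middle of a like vase, in the nest opposite the empty one.
- vase_c_mid (a point): Middle of a like vase, in the nest before the spray gun at the start.
- ring_a (a point): Rim centre of the nest of vase a; turns with the disc.
- ring_b (a point): Rim centre of the nest of vase b; turns with the disc.
- ring_c (a point): Rim centre of the nest of vase c; turns with the disc.

How it is judged:
On the way, in this order (a step that is already met when the one before it is completed fails the run):
1. The plunger is pulled up until its pin is clear of the first hole (value of joint plunger above 0.009 m and value of joint turntable between -0.1 and 0.1 rad), for 0.05 s.
2. The table is a quarter turn on, anticlockwise, and the plunger is home in the hole there (value of joint plunger below 0.003 m and value of joint turntable between 1.521 and 1.621 rad), for 0.2 s.
3. The waiting vase sits upright in the empty nest (horizontal distance between vase_mid and empty_ring below 0.008 m and z of vase_mid in the frame of empty_ring between 0.043 and 0.051 m), for 0.2 s.
At the end, for the whole second after the job is handed in: Table turned 1.571 rad (within 0.05) anticlockwise, plunger within 3 mm of home; vase at rest in the empty nest: middle within 8 mm of its axis, 43 to 51 mm above its rim, upright within 0.15 rad; other vases in their nests within 12 mm, upright within 0.35 rad (all of step 2 and all of step 3 and angle between vase_mid's own z axis and vertical below 0.15 rad and linear speed of vase below 0.03 m/s and horizontal distance between vase_a_mid and ring_a below 0.012 m and angle between each of vase_a_mid, vase_b_mid, vase_c_mid's own z axis and vertical below 0.35 rad and horizontal distance between vase_b_mid and ring_b below 0.012 m and horizontal distance between vase_c_mid and ring_c below 0.012 m); the robot touches nothing.
It fails at once if The waiting vase is dropped (moves faster than 0.4 m/s while nothing holds it) (contact force between vase and the fingers below 0.1 N and linear speed of vase above 0.4 m/s).
It fails at once if Another vase is knocked out of its nest (distance between vase_a_mid and ring_a above 0.08 m or distance between vase_b_mid and ring_b above 0.08 m or distance between vase_c_mid and ring_c above 0.08 m).
It also fails if it takes over 54 s, if anything falls off the work surface, if the arm or the gripper's body presses on something with over 40 N, if the wrist force passes 120 N, or if a joint passes its speed limit or range.

ROBOT

A 7-joint arm with a two-finger parallel gripper is mounted at the origin on the work surface. World frame = base frame: x ahead of the robot, y to its left, z up, the work surface at z = 0. Lengths are in m, angles in rad, forces in N, time in s.
With the tool pointing down it reaches from about 0.425 to 0.925 m from the base axis. Payload 6.8 kg.
Tool frame: the origin (TCP) lies on the front face of the gripper's body, between the roots of the fingers; the fingertips stand 73 mm ahead of it and the grasp point (between the pads) lies 54 mm ahead of it; z points along the fingers, y is the line along which they close (so a half turn about z gives the same grasp; the last joint's range is limited). The gripper opens to 85 mm and grips with 20 to 120 N. Pads are 22 mm wide; open, the fingers measure 114 mm over their backs; the gripper's body (76 mm by 85 mm) begins 54 mm behind the grasp point. The pads swing forward as they close: fully open they stand 13 mm farther back than shut.
Start: joints at [-1.266, 0.477, 0.022, 1.555, -0.011, 1.109, -0.083], TCP at [0.271, 0.618, 0.304] pointing down, gripper open.
Joint ranges: [-2.96, 2.96], [-0.34, 2.1], [-1.41, 1.46], [0.24, 2.44], [-1.37, 4.51], [0.17, 1.92], [-2.96, 2.96]. Speed limits (rad/s): [2.39, 2.39, 3.14, 3.14, 3.14, 3.14, 3.14].

INTERFACE

Orientations are given as a unit quaternion [w, x, y, z].
In Python, from station import bot, optics gives the robot as it stands.
- The arm moves only by the tool drive_tool, never from a script. Its argument "deltas" is a list of rows, each an object with "gripper": the closure in counts, from 0 (fully open) to 255 (shut); "offset": the shift along the tool's x, y, z in units of 1000 mm (1.0 is 1000 mm), a list of three; "angular": the turn, a rotation vector about the tool's x, y, z in units of 45 degrees (1.0 is 45 degrees), a list of three. In form: [{"gripper": gripper, "offset": [dx, dy, dz], "angular": [rx, ry, rz]}, ...]. A call has 1 to 5 rows; each row is the pose to reach, as a shift and turn from the pose commanded when the call began, along the tool's axes at that moment; what a row does not reach only later rows make up. A row lasts 1/10 s, in which the tool goes at most 50 mm and 8.59 degrees, less where a joint would pass 70% of its speed; a pose out of reach is approached as far as the arm can. A call with a number of a shift or a turn outside -1 to 1 is refused whole. A call with a gripper value outside its range is refused whole. The fingers move at their own pace and stop on an object; "grip_force" is the grip in N (left out, the last holds). Time passes only in rows, so rows that repeat a pose let the fingers close. It gives the time, the measured TCP pose, the force, the opening and the grip force at its end, in the units of the state.
- bot.get_obs(): the state, without advancing time (a new reading comes with each control period).
- optics.read_camera(name): name is "scene" or "top" or "wrist"; returns the picture (400x640x3 uint8, blue, green, red); there is no depth.
- optics.camera_model(name): a dict with "fx", "fy", "cx", "cy" (pixels), "dist" ([k1, k2, p1, p2, k3] as OpenCV has them; the pictures are not rectified), "cam_to_world" (4x4, takes a point from camera to world coordinates). Camera axes: x right, y up, looking along -z (the intrinsics and any distortion apply to the point x, -y, -z); pixel columns grow to the right and rows downward; lengths in m; the calibration is good to about 2 mm. A picture is of the moment at which its call begins: read the wrist's pose just before it. camera_model takes no time and is no camera call; for the wrist camera it gives the pose at the moment of the call.
- bot.hand_in(): hands the job in; it is judged then, once.
The state is a dict: "t": time; "q": joint angles; "joint_vel": joint speeds; "joint_torque": joint torques, N m; "eef_pos": TCP position; "tool_rot": TCP orientation; "contact_force": force on the tool from outside, world axes, zero at the start; "torque": the same for the moment, N m; "gripper_width": opening from 0.0 (shut) to 1.0 (fully open); "grasp_force": force on a finger pad.
Only numpy, scipy, OpenCV 4.12 (cv2) and the standard library are available. Lean on these libraries where they do the work, as an engineer would, in place of code of your own. Each camera call takes 0.05 s, during which the arm holds its last target. There are 200 camera calls.

## Working session

There is one attempt and no reset: what is moved stays moved. The work goes in short steps, Python scripts to look and compute and a tool call to move; the robot and the scene stay as the last step left them, time stands still between calls to the robot, and variables do not carry over. Pictures are saved under pics/ and viewed, at most 10 in all, crops included, and the job is handed in when it is done.

Besides the shell and the picture viewer there is one more tool, called after ">>>" as name(argument=value, ...), one argument or row to a line, values as JSON. drive_tool: Moves the arm, as the interface text tells. Its arguments: {"type":"object","properties":{"deltas":{"type":"array"},"grip_force":{"type":"number"}},"required":["deltas"]}

```bash
mkdir -p pics; python3 - <<'E'
from station import bot, optics
import cv2,numpy as np
print(bot.get_obs())
a=optics.read_camera("scene");b=optics.read_camera("top")
cv2.imwrite("pics/s.png",a);cv2.imwrite("pics/t.png",b)
for n in("scene","top","wrist"):
    m=optics.camera_model(n);print(n,m)
E
```

```text
{'t': 0.0, 'q': array([-1.2661031 ,  0.47776986,  0.02231888,  1.55642743, -0.01150272,
        1.10929511, -0.08309575]), 'joint_vel': array([ 1.17777797e-04, -2.23269359e-03, -1.49202460e-03,  9.20208390e-04,
       -5.35272168e-05, -7.12262167e-04, -3.66045259e-05]), 'joint_torque': array([ 8.19056959e-05, -5.96454334e+01,  1.60826448e+00, -2.81200755e+01,
        1.25520685e-02,  9.25564760e-03,  2.28182410e-05]), 'eef_pos': array([0.27060108, 0.61789478, 0.30295561]), 'tool_rot': array([-1.23165051e-04,  2.04913007e-01,  9.78779789e-01, -8.77390832e-04]), 'contact_force': array([ 0.15439327, -0.28760187,  0.27013244]), 'torque': array([ 0.04200716, -0.04240382,  0.00265367]), 'grasp_force': 0.0, 'gripper_width': 0.9938345872564708}
scene {'fx': 372.31933218154495, 'fy': 372.31933218154495, 'cx': 318.31882847577737, 'cy': 200.16149079997018, 'dist': array([-0.04568561,  0.        ,  0.        ,  0.        ,  0.        ]), 'cam_to_world': array([[-0.74882811, -0.49958817,  0.43550904,  0.93367844],
       [ 0.66253177, -0.54686109,  0.51185408,  0.43975879],
       [-0.01755329,  
[... 398 characters left out ...]
132,  0.02595288,  0.03897188],
       [-0.0050919 ,  0.25703907,  0.9663876 ,  0.82614391],
       [ 0.        ,  0.        ,  0.        ,  1.        ]])}
wrist {'fx': 281.19541493526424, 'fy': 281.19541493526424, 'cx': 318.9379883519943, 'cy': 197.42215504578039, 'dist': array([0.01478384, 0.        , 0.        , 0.        , 0.        ]), 'cam_to_world': array([[ 4.00412450e-01, -8.80906990e-01, -2.52334591e-01,
         2.06510200e-01],
       [ 9.16334624e-01,  3.84675152e-01,  1.11157021e-01,
         6.46298677e-01],
       [-8.52149533e-04, -2.75731577e-01,  9.61234296e-01,
         3.73316880e-01],
       [ 0.00000000e+00,  0.00000000e+00,  0.00000000e+00,
         1.00000000e+00]])}
```

View pics/t.png

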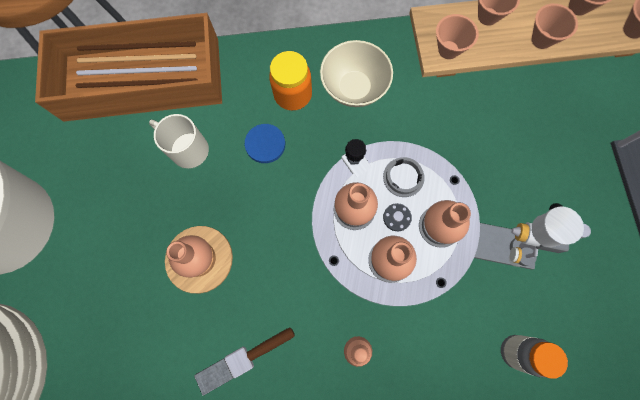

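View pics/s.png

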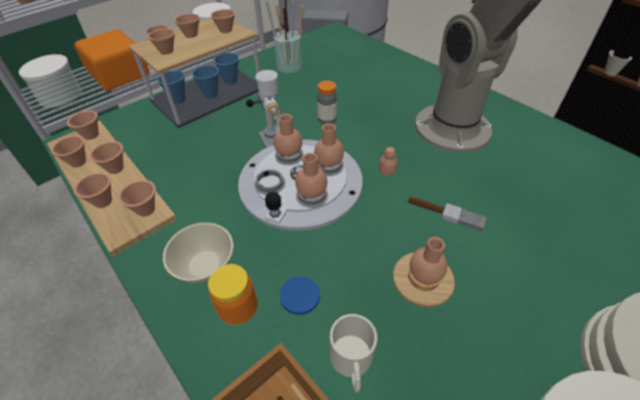

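The top view shows the waiting vase's mouth near (177,251), the knob at (356,150), the empty nest at (404,177), the holes at (454,180), (334,260) and (441,282), and the gun on the right. Next I measure these precisely.

```bash
cat >h.py <<'E'
import cv2,numpy as np
from station import bot, optics
def KD(m): return np.array([[m['fx'],0,m['cx']],[0,m['fy'],m['cy']],[0,0,1]]),np.array(m['dist'])
F=np.diag([1,-1,-1.])
def p2w(m,uv,z):
    K,D=KD(m);n=cv2.undistortPoints(np.array(uv,float).reshape(-1,1,2),K,D)[:,0]
    T=m['cam_to_world'];d=np.c_[n,np.ones(len(n))]@F@T[:3,:3].T;o=T[:3,3]
    return o+d*((z-o[2])/d[:,2])[:,None]
def w2p(m,P):
    K,D=KD(m);T=m['cam_to_world'];P=np.array(P,float).reshape(-1,3)
    c=(P-T[:3,3])@T[:3,:3]@F
    return cv2.projectPoints(c,np.zeros(3),np.zeros(3),K,D)[0][:,0]
def circ(c,r,z): 
    t=np.linspace(0,2*np.pi,60);return np.c_[c[0]+r*np.cos(t),c[1]+r*np.sin(t),0*t+z]
E
python3 - <<'E'
from h import *
m=optics.camera_model("top");s=optics.camera_model("scene")
a=cv2.imread("pics/t.png");b=cv2.imread("pics/s.png")
g=cv2.cvtColor(a,6).astype(float)
H=[]
for u,v in((454,180),(334,260),(441,282)):
    w=g[v-7:v+8,u-7:u+8];k=np.clip(100-w,0,None);yy,xx=np.mgrid[-7:8,-7:8]
    H.append((u+(k*xx).sum()/k.sum(),v+(k*yy).sum()/k.sum()))
W=p2w(m,H,.046);print(H,W)
ax=(W[0]+W[1])/2;print("axis",ax,"radii",np.linalg.norm(W-ax,axis=1))
knob=2*ax-W[2];print("knob",knob,"knob px pred",w2p(m,[*knob[:2],.118]))
d=W[1]-ax;th=np.arctan2(d[1],d[0]);e=W[2]-ax;print("hole angles",th,np.arctan2(e[1],e[0]))
v=p2w(m,[(177,251)],.1345)[0];print("vase",v, "scene", p2w(s,[(436,245)],.1345))
def draw(img,mm,S,x0,y0,w,h,items):
    c=cv2.resize(img[y0:y0+h,x0:x0+w],None,fx=S,fy=S,interpolation=cv2.INTER_CUBIC)
    for P,col in items:
        q=((w2p(mm,P)-[x0,y0]+.5)*S*8).astype(int);cv2.polylines(c,[q.reshape(-1,1,2)],False,col,1,shift=3)
    return c
vi=[(circ(v,.017,.1345),(0,255,0)),(circ(v,.038,.0665),(255,0,0)),(circ(v,.065,0.015),(255,255,0))]
ki=[(circ(knob,.018,.118),(0,255,0)),(circ(knob,.018,.088),(255,0,0)),(circ(ax,.158,.046),(255,255,0)),(circ(ax,.118,.06),(0,255,255))]
A=draw(a,m,4,155,215,90,75,vi);B=draw(a,m,2,305,130,180,150,ki)
C=draw(b,s,4,385,225,90,75,vi);D=draw(b,s,2,225,120,180,150,ki)
o=np.zeros((600,720,3),np.uint8)
for im,(y,x) in zip((A,B,C,D),((0,0),(0,360),(300,0),(300,360))): o[y:y+im.shape[0],x:x+im.shape[1]]=im[:600-y,:720-x]
cv2.imwrite("pics/o1.png",o)
E
```

```text
[(np.float64(454.1012799109627), np.float64(179.67306622148024)), (np.float64(333.4077573346594), np.float64(260.3150174042765)), (np.float64(440.6143054277829), np.float64(282.3992640294388))] [[ 0.58934979 -0.23500692  0.046     ]
 [ 0.46439014  0.01548218  0.046     ]
 [ 0.40164252 -0.17221501  0.046     ]]
axis [ 0.52686996 -0.10976237  0.046     ] radii [0.13996402 0.13996402 0.13993657]
knob [ 0.65209741 -0.04730973  0.046     ] knob px pred [[355.71590556 147.06916996]]
hole angles 2.033533609489294 -2.6789746043278138
vase [0.50187178 0.27104789 0.1345    ] scene [[0.50382717 0.27487555 0.1345    ]]
```

View pics/o1.png

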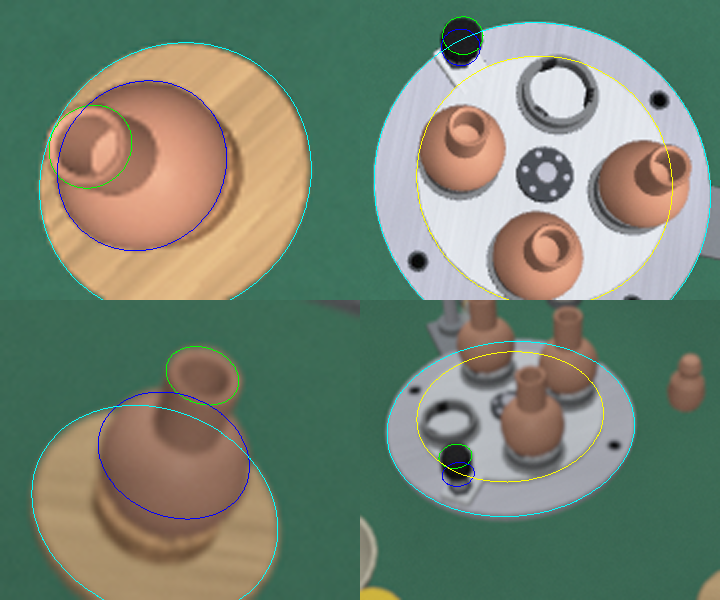

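The table fit agrees: hole radii are 139.9 mm, and the knob and disc overlays match. The vase is at about (0.502, 0.272), with both cameras within 4 mm of each other. The tool's current yaw suits every step, so I'm moving above the knob now.

>>> drive_tool(
  deltas=[
    {"gripper": 0, "offset": [-0.616, -0.456, 0.02], "angular": [0, 0, 0]},
    {"gripper": 0, "offset": [-0.616, -0.456, 0.02], "angular": [0, 0, 0]},
    {"gripper": 0, "offset": [-0.616, -0.456, 0.02], "angular": [0, 0, 0]},
    {"gripper": 0, "offset": [-0.616, -0.456, 0.02], "angular": [0, 0, 0]},
    {"gripper": 0, "offset": [-0.616, -0.456, 0.02], "angular": [0, 0, 0]},
  ],
  grip_force=40,
)

```text
t: 0.6
eef_pos: [0.3957, 0.3995, 0.2971]
tool_rot: [-0.0, 0.205, 0.979, -0.0]
contact_force: [1.0, 0.0, 0.4]
gripper_width: 1.004
grasp_force: 0.0
```

```bash
cat >d.py <<'E'
import sys,numpy as np
from scipy.spatial.transform import Rotation as R
from station import bot
def show(*targets):
    o=bot.get_obs();q=o['tool_rot'];r=R.from_quat([*q[1:],q[0]])
    print(round(o['t'],2),o['eef_pos'].round(4),'F',o['contact_force'].round(1),'w',round(o['gripper_width'],3),'g',round(o['grasp_force'],1),'R',r.as_matrix().round(4).tolist())
    for T in targets: print(np.round(T,4),'->',r.inv().apply(np.array(T)-o['eef_pos']).round(4).tolist())
if __name__=="__main__": show(*[list(map(float,a.split(','))) for a in sys.argv[1:]])
E
python3 d.py .6521,-.0473,.28
```

```text
0.6 [0.3957 0.3995 0.2971] F [1.  0.  0.4] w 1.004 g 0.0 R [[-0.916, 0.4011, -0.0003], [0.4011, 0.916, -0.0003], [0.0001, -0.0004, -1.0]]
[ 0.6521 -0.0473  0.28  ] -> [-0.4141, -0.3064, 0.0172]
```

>>> drive_tool(
  deltas=[
    {"gripper": 0, "offset": [-0.414, -0.306, 0.017], "angular": [0, 0, 0]},
    {"gripper": 0, "offset": [-0.414, -0.306, 0.017], "angular": [0, 0, 0]},
    {"gripper": 0, "offset": [-0.414, -0.306, 0.017], "angular": [0, 0, 0]},
    {"gripper": 0, "offset": [-0.414, -0.306, 0.017], "angular": [0, 0, 0]},
    {"gripper": 0, "offset": [-0.414, -0.306, 0.017], "angular": [0, 0, 0]},
  ],
)

```text
t: 1.1
eef_pos: [0.5201, 0.1829, 0.289]
tool_rot: [-0.0, 0.205, 0.979, -0.0]
contact_force: [1.0, 1.0, 0.3]
gripper_width: 0.998
grasp_force: 0.0
```

```bash
python3 d.py .6521,-.0473,.28
```

```text
1.1 [0.5201 0.1829 0.289 ] F [1.  1.  0.3] w 0.998 g 0.0 R [[-0.9161, 0.401, -0.0002], [0.401, 0.9161, 0.0], [0.0002, -0.0001, -1.0]]
[ 0.6521 -0.0473  0.28  ] -> [-0.2133, -0.1579, 0.0089]
```

>>> drive_tool(
  deltas=[
    {"gripper": 0, "offset": [-0.213, -0.158, 0.01], "angular": [0, 0, 0]},
    {"gripper": 0, "offset": [-0.213, -0.158, 0.01], "angular": [0, 0, 0]},
    {"gripper": 0, "offset": [-0.213, -0.158, 0.01], "angular": [0, 0, 0]},
    {"gripper": 0, "offset": [-0.213, -0.158, 0.01], "angular": [0, 0, 0]},
    {"gripper": 0, "offset": [-0.213, -0.158, 0.01], "angular": [0, 0, 0]},
  ],
)

```text
t: 1.6
eef_pos: [0.6442, -0.0337, 0.2793]
tool_rot: [-0.0, 0.205, 0.979, 0.0]
contact_force: [1.1, 0.5, 0.4]
gripper_width: 0.999
grasp_force: 0.0
```

>>> drive_tool(
  deltas=[
    {"gripper": 0, "offset": [0, 0, 0], "angular": [0, 0, 0]},
    {"gripper": 0, "offset": [0, 0, 0], "angular": [0, 0, 0]},
  ],
)

```text
t: 1.8
eef_pos: [0.6436, -0.0337, 0.2789]
tool_rot: [-0.001, 0.207, 0.978, -0.0]
contact_force: [-0.5, -0.3, -0.6]
gripper_width: 1.002
grasp_force: 0.0
```

```bash
python3 - <<'E'
from h import *
import d
m=optics.camera_model("wrist");a=optics.read_camera("wrist")
k=(.6521,-.0473)
for r,z,c in((.018,.118,(0,255,0)),(.018,.088,(255,0,0))):
    cv2.polylines(a,[w2p(m,circ(k,r,z)).astype(int).reshape(-1,1,2)],False,c,1)
cv2.imwrite("pics/w1.png",a)
d.show((.6521,-.0473,.157))
E
```

```text
1.85 [ 0.6433 -0.0317  0.279 ] F [-0.9  0.1 -0.1] w 0.997 g 0.0 R [[-0.9158, 0.4015, -0.0013], [0.4015, 0.9158, 0.0005], [0.0014, -0.0001, -1.0]]
[ 0.6521 -0.0473  0.157 ] -> [-0.0145, -0.0108, 0.122]
```

View pics/w1.png

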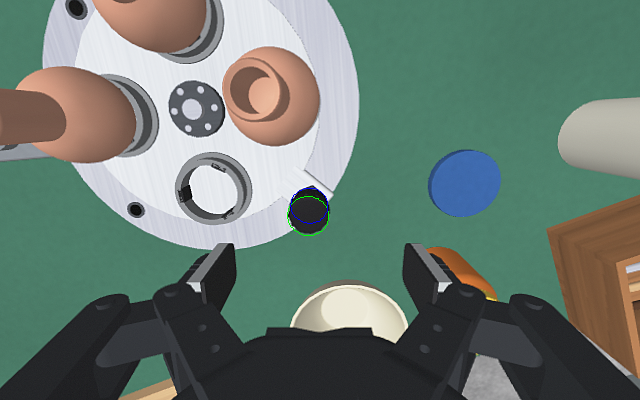

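Prediction and picture agree at the knob (309,210). I'll check the jar's clearance, then descend.

```bash
python3 -c "
from h import *
m=optics.camera_model('top');s=optics.camera_model('scene')
print(p2w(m,[(289,68),(289,68),(357,72)],.1),p2w(s,[(232,280)],.1),p2w(s,[(198,248)],.05))"
```

```text
[[ 0.83598065  0.05592392  0.1       ]
 [ 0.83598065  0.05592392  0.1       ]
 [ 0.81120461 -0.07348711  0.1       ]] [[0.82660618 0.05719243 0.1       ]] [[ 0.83043584 -0.09139847  0.05      ]]
```

>>> drive_tool(
  deltas=[
    {"gripper": 0, "offset": [-0.0145, -0.011, 0.02], "angular": [0, 0, 0]},
    {"gripper": 0, "offset": [-0.0145, -0.011, 0.05], "angular": [0, 0, 0]},
    {"gripper": 0, "offset": [-0.0145, -0.011, 0.06], "angular": [0, 0, 0]},
    {"gripper": 0, "offset": [-0.0145, -0.011, 0.06], "angular": [0, 0, 0]},
  ],
)

```text
t: 2.25
eef_pos: [0.6512, -0.0457, 0.218]
tool_rot: [-0.002, 0.204, 0.979, 0.0]
contact_force: [-0.1, 0.1, -0.2]
gripper_width: 1.001
grasp_force: 0.0
```

```bash
python3 d.py .6521,-.0473,.157
```

```text
2.25 [ 0.6512 -0.0457  0.218 ] F [-0.1  0.1 -0.2] w 1.001 g 0.0 R [[-0.917, 0.3989, -0.004], [0.3989, 0.917, 0.0009], [0.0041, -0.0008, -1.0]]
[ 0.6521 -0.0473  0.157 ] -> [-0.0017, -0.001, 0.061]
```

>>> drive_tool(
  deltas=[
    {"gripper": 0, "offset": [-0.001, -0.001, 0.03], "angular": [0, 0, 0]},
    {"gripper": 0, "offset": [-0.001, -0.001, 0.05], "angular": [0, 0, 0]},
    {"gripper": 0, "offset": [-0.001, -0.001, 0.06], "angular": [0, 0, 0]},
    {"gripper": 0, "offset": [-0.001, -0.001, 0.061], "angular": [0, 0, 0]},
    {"gripper": 0, "offset": [-0.001, -0.001, 0.061], "angular": [0, 0, 0]},
  ],
)

```text
t: 2.75
eef_pos: [0.6537, -0.0487, 0.1599]
tool_rot: [0.001, 0.205, 0.979, 0.0]
contact_force: [-0.6, 0.1, -0.7]
gripper_width: 0.999
grasp_force: 0.0
```

>>> drive_tool(
  deltas=[
    {"gripper": 180, "offset": [0, 0, 0], "angular": [0, 0, 0]},
    {"gripper": 255, "offset": [0, 0, 0], "angular": [0, 0, 0]},
    {"gripper": 255, "offset": [0, 0, 0], "angular": [0, 0, 0]},
    {"gripper": 255, "offset": [0, 0, 0], "angular": [0, 0, 0]},
    {"gripper": 255, "offset": [0, 0, 0], "angular": [0, 0, 0]},
  ],
  grip_force=40,
)

```text
t: 3.25
eef_pos: [0.6536, -0.0491, 0.1595]
tool_rot: [0.001, 0.205, 0.979, 0.0]
contact_force: [-0.2, 0.4, 5.3]
gripper_width: 0.414
grasp_force: 39.9
```

```bash
python3 d.py .6521,-.0473,.157
```

```text
3.25 [ 0.6536 -0.0491  0.1595] F [-0.2  0.4  5.3] w 0.414 g 39.9 R [[-0.916, 0.4011, 0.0014], [0.4011, 0.916, 0.0002], [-0.0012, 0.0008, -1.0]]
[ 0.6521 -0.0473  0.157 ] -> [0.0021, 0.001, 0.0025]
```

>>> drive_tool(
  deltas=[
    {"gripper": 255, "offset": [0, 0, -0.005], "angular": [0, 0, 0]},
    {"gripper": 255, "offset": [0, 0, -0.01], "angular": [0, 0, 0]},
    {"gripper": 255, "offset": [0, 0, -0.014], "angular": [0, 0, 0]},
    {"gripper": 255, "offset": [0, 0, -0.014], "angular": [0, 0, 0]},
    {"gripper": 255, "offset": [0, 0, -0.014], "angular": [0, 0, 0]},
  ],
)

```text
t: 3.75
eef_pos: [0.6531, -0.0486, 0.1723]
tool_rot: [0.0, 0.205, 0.979, 0.0]
contact_force: [5.6, 1.6, -9.1]
gripper_width: 0.407
grasp_force: 40.8
```

```bash
python3 - <<'E'
import d,numpy as np
ax=np.array([.5269,-.1098]);
d.show(*[(*(ax+.14*np.array([np.cos(t),np.sin(t)])),.173) for t in .4626+np.linspace(0,1.571,16)])
E
```

```text
3.75 [ 0.6531 -0.0486  0.1723] F [ 5.6  1.6 -9.1] w 0.407 g 40.8 R [[-0.9162, 0.4008, 0.0002], [0.4008, 0.9162, 0.0004], [0.0, 0.0005, -1.0]]
[ 0.6522 -0.0473  0.173 ] -> [0.0014, 0.0008, -0.0007]
[ 0.645  -0.0346  0.173 ] -> [0.0131, 0.0096, -0.0007]
[ 0.6365 -0.0226  0.173 ] -> [0.0257, 0.0171, -0.0007]
[ 0.6267 -0.0117  0.173 ] -> [0.039, 0.0232, -0.0007]
[ 0.6159 -0.0018  0.173 ] -> [0.0529, 0.028, -0.0007]
[0.6042 0.007  0.173 ] -> [0.0671, 0.0312, -0.0007]
[0.5915 0.0144 0.173 ] -> [0.0817, 0.033, -0.0007]
[0.5782 0.0205 0.173 ] -> [0.0963, 0.0332, -0.0007]
[0.5643 0.0251 0.173 ] -> [0.1109, 0.0319, -0.0007]
[0.55   0.0283 0.173 ] -> [0.1253, 0.0291, -0.0007]
[0.5354 0.0299 0.173 ] -> [0.1393, 0.0248, -0.0007]
[0.5208 0.0301 0.173 ] -> [0.1528, 0.019, -0.0007]
[0.5062 0.0287 0.173 ] -> [0.1656, 0.0119, -0.0007]
[0.4918 0.0257 0.173 ] -> [0.1776, 0.0034, -0.0007]
[0.4778 0.0213 0.173 ] -> [0.1886, -0.0062, -0.0007]
[0.4644 0.0155 0.173 ] -> [0.1986, -0.017, -0.0007]
```

>>> drive_tool(
  deltas=[
    {"gripper": 255, "offset": [0.012, 0.009, 0], "angular": [0, 0, 0]},
    {"gripper": 255, "offset": [0.0245, 0.0165, 0], "angular": [0, 0, 0]},
    {"gripper": 255, "offset": [0.038, 0.0225, 0], "angular": [0, 0, 0]},
    {"gripper": 255, "offset": [0.052, 0.0275, 0], "angular": [0, 0, 0]},
    {"gripper": 255, "offset": [0.066, 0.0305, 0], "angular": [0, 0, 0]},
  ],
)

```text
t: 4.25
eef_pos: [0.6039, 0.0065, 0.1721]
tool_rot: [-0.001, 0.205, 0.979, 0.0]
contact_force: [3.2, 3.0, -9.6]
gripper_width: 0.408
grasp_force: 41.0
```

```bash
cat >arc.py <<'E'
import d,numpy as np,sys
ax=np.array([.5269,-.1098]);r=.14
p=d.bot.get_obs()['eef_pos'][:2]-ax;t=np.arctan2(p[1],p[0]);print('turn',t-.4626,'r',np.hypot(*p))
d.show(*[(*(ax+r*np.array([np.cos(a),np.sin(a)])),.173) for a in [*np.arange(t,2.03,.105)[:7],2.0335]])
E
python3 arc.py
```

```text
turn 0.5229427592219904 r 0.1394629989110638
4.25 [0.6039 0.0065 0.1721] F [ 3.2  3.  -9.6] w 0.408 g 41.0 R [[-0.9163, 0.4005, -0.001], [0.4005, 0.9163, 0.0005], [0.0011, 0.0001, -1.0]]
[0.6042 0.0069 0.173 ] -> [-0.0001, 0.0005, -0.0009]
[0.5916 0.0144 0.173 ] -> [0.0145, 0.0023, -0.0008]
[0.5782 0.0205 0.173 ] -> [0.0292, 0.0025, -0.0008]
[0.5643 0.0251 0.173 ] -> [0.0438, 0.0012, -0.0008]
[0.5499 0.0283 0.173 ] -> [0.0582, -0.0016, -0.0008]
[0.5353 0.0299 0.173 ] -> [0.0723, -0.0059, -0.0008]
[0.5206 0.0301 0.173 ] -> [0.0858, -0.0117, -0.0008]
[0.4644 0.0155 0.173 ] -> [0.1315, -0.0476, -0.0007]
```

The table follows as commanded, so I continue along the arc.

>>> drive_tool(
  deltas=[
    {"gripper": 255, "offset": [0.0145, 0.0025, 0], "angular": [0, 0, 0]},
    {"gripper": 255, "offset": [0.029, 0.0025, 0], "angular": [0, 0, 0]},
    {"gripper": 255, "offset": [0.044, 0.001, 0], "angular": [0, 0, 0]},
    {"gripper": 255, "offset": [0.058, -0.0015, 0], "angular": [0, 0, 0]},
    {"gripper": 255, "offset": [0.0725, -0.006, 0], "angular": [0, 0, 0]},
  ],
)

```text
t: 4.75
eef_pos: [0.5343, 0.0288, 0.1725]
tool_rot: [-0.001, 0.205, 0.979, -0.0]
contact_force: [0.6, -0.3, -9.5]
gripper_width: 0.411
grasp_force: 41.0
```

```bash
python3 arc.py
```

```text
turn 1.055123083347472 r 0.13880399400477292
4.75 [0.5343 0.0288 0.1725] F [ 0.6 -0.3 -9.5] w 0.411 g 41.0 R [[-0.916, 0.4012, -0.0016], [0.4012, 0.916, -0.0004], [0.0013, -0.001, -1.0]]
[0.5343 0.03   0.173 ] -> [0.0004, 0.0011, -0.0005]
[0.5196 0.03   0.173 ] -> [0.0139, -0.0048, -0.0005]
[0.505  0.0285 0.173 ] -> [0.0267, -0.012, -0.0005]
[0.4906 0.0254 0.173 ] -> [0.0386, -0.0206, -0.0005]
[0.4767 0.0209 0.173 ] -> [0.0496, -0.0304, -0.0004]
[0.4644 0.0155 0.173 ] -> [0.0586, -0.0402, -0.0004]
```

>>> drive_tool(
  deltas=[
    {"gripper": 255, "offset": [0.014, -0.005, 0], "angular": [0, 0, 0]},
    {"gripper": 255, "offset": [0.0265, -0.012, 0], "angular": [0, 0, 0]},
    {"gripper": 255, "offset": [0.0385, -0.0205, 0], "angular": [0, 0, 0]},
    {"gripper": 255, "offset": [0.0495, -0.0305, 0], "angular": [0, 0, 0]},
    {"gripper": 255, "offset": [0.0586, -0.0402, 0], "angular": [0, 0, 0]},
  ],
)

```text
t: 5.25
eef_pos: [0.4645, 0.0139, 0.1726]
tool_rot: [-0.0, 0.206, 0.979, -0.001]
contact_force: [2.7, -3.9, -10.0]
gripper_width: 0.407
grasp_force: 41.1
```

>>> drive_tool(
  deltas=[
    {"gripper": 255, "offset": [0, 0, 0], "angular": [0, 0, 0]},
    {"gripper": 255, "offset": [0, 0, 0], "angular": [0, 0, 0]},
  ],
)

```text
t: 5.45
eef_pos: [0.4655, 0.0143, 0.1727]
tool_rot: [-0.0, 0.206, 0.979, -0.001]
contact_force: [1.8, -3.7, -9.6]
gripper_width: 0.405
grasp_force: 41.3
```

```bash
python3 arc.py
```

```text
turn 1.5677892962180255 r 0.13851602498229282
5.45 [0.4655 0.0143 0.1727] F [ 1.8 -3.7 -9.6] w 0.405 g 41.3 R [[-0.9154, 0.4025, -0.0009], [0.4025, 0.9154, -0.0009], [0.0004, -0.0012, -1.0]]
[0.4644 0.0155 0.173 ] -> [0.0014, 0.0006, -0.0003]
```

>>> drive_tool(
  deltas=[
    {"gripper": 255, "offset": [0.001, 0.0005, 0.004], "angular": [0, 0, 0]},
    {"gripper": 255, "offset": [0.001, 0.0005, 0.008], "angular": [0, 0, 0]},
    {"gripper": 255, "offset": [0.001, 0.0005, 0.012], "angular": [0, 0, 0]},
    {"gripper": 255, "offset": [0.001, 0.0005, 0.0135], "angular": [0, 0, 0]},
    {"gripper": 255, "offset": [0.001, 0.0005, 0.0135], "angular": [0, 0, 0]},
  ],
)

```text
t: 5.95
eef_pos: [0.467, 0.0154, 0.1596]
tool_rot: [0.001, 0.205, 0.979, -0.0]
contact_force: [1.9, -7.2, -6.7]
gripper_width: 0.41
grasp_force: 41.9
```

```bash
python3 arc.py
```

```text
turn 1.5546236937336735 r 0.1387631870252567
5.95 [0.467  0.0154 0.1596] F [ 1.9 -7.2 -6.7] w 0.41 g 41.9 R [[-0.9156, 0.4021, 0.0022], [0.4021, 0.9156, -0.0012], [-0.0025, -0.0002, -1.0]]
[0.4665 0.0165 0.173 ] -> [0.0009, 0.0008, -0.0134]
[0.4644 0.0155 0.173 ] -> [0.0024, -0.0009, -0.0134]
```

The pin seems to be in the hole. I'll release by opening partway and watch.

>>> drive_tool(
  deltas=[
    {"gripper": 110, "offset": [0, 0, 0], "angular": [0, 0, 0]},
    {"gripper": 90, "offset": [0, 0, 0], "angular": [0, 0, 0]},
    {"gripper": 70, "offset": [0, 0, 0], "angular": [0, 0, 0]},
    {"gripper": 70, "offset": [0, 0, 0], "angular": [0, 0, 0]},
  ],
)

```text
t: 6.35
eef_pos: [0.4658, 0.0169, 0.1595]
tool_rot: [0.0, 0.205, 0.979, 0.0]
contact_force: [-0.7, 0.8, -0.4]
gripper_width: 0.724
grasp_force: 0.0
```

>>> drive_tool(
  deltas=[
    {"gripper": 70, "offset": [0, 0, -0.04], "angular": [0, 0, 0]},
    {"gripper": 70, "offset": [0, 0, -0.08], "angular": [0, 0, 0]},
    {"gripper": 70, "offset": [0, 0, -0.12], "angular": [0, 0, 0]},
    {"gripper": 70, "offset": [0, 0, -0.12], "angular": [0, 0, 0]},
  ],
)

```text
t: 6.75
eef_pos: [0.4682, 0.0168, 0.2843]
tool_rot: [0.004, 0.205, 0.979, 0.002]
contact_force: [0.1, 0.7, -0.3]
gripper_width: 0.727
grasp_force: 0.0
```

```bash
cat >chk.py <<'E'
from h import *
import sys
ax=np.array([.5269,-.1098]);k=ax+.14*np.array([np.cos(2.0335),np.sin(2.0335)]);l=ax+.08*np.array([np.cos(1.248),np.sin(1.248)])
o=[]
for n,x0,y0,w,h in(("scene",225,100,180,150),("wrist",0,0,640,400)) if len(sys.argv)<3 else (("scene",225,100,180,150),("top",305,130,180,150)):
    m=optics.camera_model(n);a=optics.read_camera(n);S=400/w
    c=cv2.resize(a[y0:y0+h,x0:x0+w],None,fx=S,fy=S,interpolation=2)
    for P,col in((circ(k,.018,.118),(0,255,0)),(circ(k,.018,.088),(255,0,0)),(circ(l,.034,.078),(0,255,255))):
        cv2.polylines(c,[((w2p(m,P)-[x0,y0]+.5)*S*8).astype(int).reshape(-1,1,2)],False,col,1,shift=3)
    o.append(cv2.copyMakeBorder(c,0,400-c.shape[0],0,0,0))
cv2.imwrite(sys.argv[1],np.hstack(o))
E
python3 chk.py pics/c1.png; python3 d.py .502,.272,.28
```

```text
6.85 [0.4659 0.0167 0.28  ] F [ 0.6  0.4 -0.6] w 0.73 g 0.0 R [[-0.9162, 0.4008, 0.0023], [0.4008, 0.9162, 0.0011], [-0.0017, 0.0019, -1.0]]
[0.502 0.272 0.28 ] -> [0.0692, 0.2484, 0.0004]
```

View pics/c1.png

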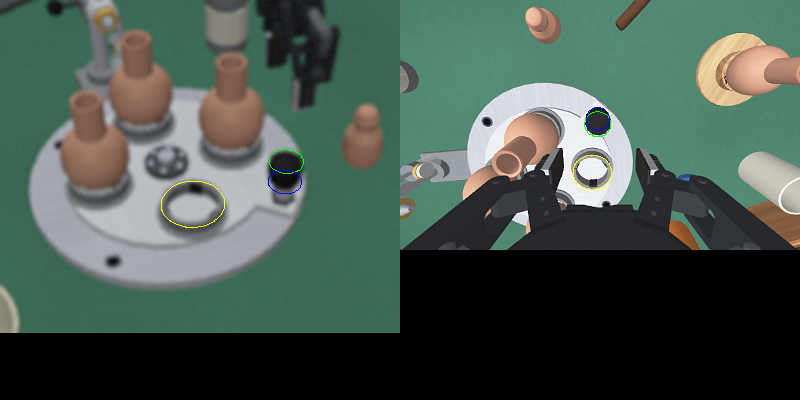

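The knob sits on the predicted home outline and the empty nest is at the loading place, with all three vases still in place. I move to the waiting vase.

>>> drive_tool(
  deltas=[
    {"gripper": 0, "offset": [0.069, 0.248, 0], "angular": [0, 0, 0]},
    {"gripper": 0, "offset": [0.069, 0.248, 0], "angular": [0, 0, 0]},
    {"gripper": 0, "offset": [0.069, 0.248, 0], "angular": [0, 0, 0]},
    {"gripper": 0, "offset": [0.069, 0.248, 0], "angular": [0, 0, 0]},
    {"gripper": 0, "offset": [0.069, 0.248, 0], "angular": [0, 0, 0]},
  ],
)

```text
t: 7.35
eef_pos: [0.5, 0.2656, 0.2774]
tool_rot: [-0.001, 0.205, 0.979, -0.001]
contact_force: [1.1, -0.5, 0.1]
gripper_width: 1.001
grasp_force: 0.0
```

```bash
python3 - <<'E'
from h import *
import d
v=(.502,.272);o=[]
m=optics.camera_model("wrist");a=optics.read_camera("wrist")
for r,z,c in((.017,.1345,(0,255,0)),(.065,.015,(255,0,0))):
    cv2.polylines(a,[w2p(m,circ(v,r,z)).astype(int).reshape(-1,1,2)],False,c,1)
cv2.imwrite("pics/w2.png",a)
d.show((*v,.28),(*v,.167))
E
```

```text
7.4 [0.4993 0.2759 0.2774] F [ 1.6  8.9 -0.4] w 1.001 g 0.0 R [[-0.92, 0.392, -0.0013], [0.392, 0.92, 0.0046], [0.003, 0.0037, -1.0]]
[0.502 0.272 0.28 ] -> [-0.004, -0.0025, -0.0026]
[0.502 0.272 0.167] -> [-0.0043, -0.003, 0.1104]
```

View pics/w2.png

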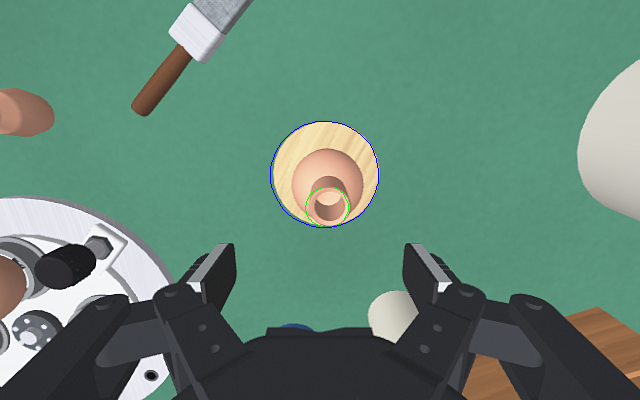

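The mouth (328,206) and the board agree with the overlay. I settle, then descend.

>>> drive_tool(
  deltas=[
    {"gripper": 0, "offset": [0, 0, 0.01], "angular": [0, 0, 0]},
    {"gripper": 0, "offset": [0, 0, 0.03], "angular": [0, 0, 0]},
    {"gripper": 0, "offset": [0, 0, 0.03], "angular": [0, 0, 0]},
    {"gripper": 0, "offset": [0, 0, 0.03], "angular": [0, 0, 0]},
  ],
)

```text
t: 7.8
eef_pos: [0.5003, 0.2622, 0.2481]
tool_rot: [-0.001, 0.206, 0.979, -0.001]
contact_force: [-0.1, 0.0, 0.5]
gripper_width: 1.0
grasp_force: 0.0
```

```bash
python3 d.py .502,.272,.167
```

```text
7.8 [0.5003 0.2622 0.2481] F [-0.1  0.   0.5] w 1.0 g 0.0 R [[-0.9153, 0.4027, -0.0024], [0.4027, 0.9153, -0.002], [0.0013, -0.0028, -1.0]]
[0.502 0.272 0.167] -> [0.0023, 0.0098, 0.0811]
```

>>> drive_tool(
  deltas=[
    {"gripper": 0, "offset": [0.0025, 0.0095, 0.005], "angular": [0, 0, 0]},
    {"gripper": 0, "offset": [0.0025, 0.0095, 0.03], "angular": [0, 0, 0]},
    {"gripper": 0, "offset": [0.0025, 0.0095, 0.055], "angular": [0, 0, 0]},
    {"gripper": 0, "offset": [0.0025, 0.0095, 0.075], "angular": [0, 0, 0]},
    {"gripper": 0, "offset": [0.0025, 0.0095, 0.081], "angular": [0, 0, 0]},
  ],
)

```text
t: 8.3
eef_pos: [0.5016, 0.2736, 0.1666]
tool_rot: [-0.001, 0.205, 0.979, -0.001]
contact_force: [-0.2, 0.5, 0.6]
gripper_width: 1.002
grasp_force: 0.0
```

>>> drive_tool(
  deltas=[
    {"gripper": 0, "offset": [0, 0, 0], "angular": [0, 0, 0]},
    {"gripper": 0, "offset": [0, 0, 0], "angular": [0, 0, 0]},
  ],
)

```text
t: 8.5
eef_pos: [0.5029, 0.2741, 0.1693]
tool_rot: [0.001, 0.205, 0.979, 0.001]
contact_force: [0.2, 0.3, 0.8]
gripper_width: 0.999
grasp_force: 0.0
```

```bash
python3 d.py .502,.272,.167
```

```text
8.5 [0.5029 0.2741 0.1693] F [0.2 0.3 0.8] w 0.999 g 0.0 R [[-0.9159, 0.4013, 0.0014], [0.4013, 0.9159, 0.0011], [-0.0009, 0.0015, -1.0]]
[0.502 0.272 0.167] -> [0.0, -0.0023, 0.0022]
```

>>> drive_tool(
  deltas=[
    {"gripper": 100, "offset": [0, -0.0015, 0.001], "angular": [0, 0, 0]},
    {"gripper": 130, "offset": [0, -0.0015, 0.001], "angular": [0, 0, 0]},
    {"gripper": 150, "offset": [0, -0.0015, 0.001], "angular": [0, 0, 0]},
    {"gripper": 255, "offset": [0, -0.0015, 0.001], "angular": [0, 0, 0]},
    {"gripper": 255, "offset": [0, -0.0015, 0.001], "angular": [0, 0, 0]},
  ],
  grip_force=35,
)

```text
t: 9.0
eef_pos: [0.5019, 0.2725, 0.1676]
tool_rot: [0.0, 0.205, 0.979, 0.0]
contact_force: [-0.0, 0.0, 3.3]
gripper_width: 0.391
grasp_force: 35.0
```

>>> drive_tool(
  deltas=[
    {"gripper": 255, "offset": [0, 0, 0], "angular": [0, 0, 0]},
    {"gripper": 255, "offset": [0, 0, 0], "angular": [0, 0, 0]},
  ],
)

```text
t: 9.2
eef_pos: [0.5019, 0.2725, 0.1676]
tool_rot: [0.0, 0.205, 0.979, 0.0]
contact_force: [-0.8, 0.1, 3.9]
gripper_width: 0.388
grasp_force: 35.1
```

```bash
python3 d.py .502,.272,.167
```

```text
9.2 [0.5019 0.2725 0.1676] F [-0.8  0.1  3.9] w 0.388 g 35.1 R [[-0.916, 0.4011, 0.0006], [0.4011, 0.916, 0.0005], [-0.0004, 0.0007, -1.0]]
[0.502 0.272 0.167] -> [-0.0003, -0.0004, 0.0006]
```

Grip confirmed (33–34 mm, 35 N). Lifting gently.

>>> drive_tool(
  deltas=[
    {"gripper": 255, "offset": [0, 0, -0.01], "angular": [0, 0, 0]},
    {"gripper": 255, "offset": [0, 0, -0.03], "angular": [0, 0, 0]},
    {"gripper": 255, "offset": [0, 0, -0.06], "angular": [0, 0, 0]},
    {"gripper": 255, "offset": [0, 0, -0.09], "angular": [0, 0, 0]},
    {"gripper": 255, "offset": [0, 0, -0.12], "angular": [0, 0, 0]},
  ],
)

```text
t: 9.7
eef_pos: [0.5011, 0.2717, 0.2883]
tool_rot: [-0.0, 0.205, 0.979, -0.001]
contact_force: [0.1, 0.9, -2.3]
gripper_width: 0.387
grasp_force: 35.0
```

>>> drive_tool(
  deltas=[
    {"gripper": 255, "offset": [0, 0, -0.01], "angular": [0, 0, 0]},
    {"gripper": 255, "offset": [0, 0, -0.01], "angular": [0, 0, 0]},
  ],
)

```text
t: 9.9
eef_pos: [0.502, 0.2723, 0.2984]
tool_rot: [0.001, 0.205, 0.979, 0.001]
contact_force: [0.5, -0.5, -2.0]
gripper_width: 0.391
grasp_force: 35.2
```

```bash
python3 d.py .5522,-.0339,.30
```

```text
9.9 [0.502  0.2723 0.2984] F [ 0.5 -0.5 -2. ] w 0.391 g 35.2 R [[-0.916, 0.4013, 0.0019], [0.4013, 0.916, 0.0014], [-0.0012, 0.0021, -1.0]]
[ 0.5522 -0.0339  0.3   ] -> [-0.1688, -0.2604, -0.002]
```

>>> drive_tool(
  deltas=[
    {"gripper": 255, "offset": [-0.008, -0.013, 0], "angular": [0, 0, 0]},
    {"gripper": 255, "offset": [-0.025, -0.039, 0], "angular": [0, 0, 0]},
    {"gripper": 255, "offset": [-0.042, -0.065, 0], "angular": [0, 0, 0]},
    {"gripper": 255, "offset": [-0.059, -0.091, 0], "angular": [0, 0, 0]},
    {"gripper": 255, "offset": [-0.076, -0.117, 0], "angular": [0, 0, 0]},
  ],
)

```text
t: 10.4
eef_pos: [0.5234, 0.1316, 0.295]
tool_rot: [-0.002, 0.205, 0.979, -0.001]
contact_force: [0.9, 0.1, -2.3]
gripper_width: 0.387
grasp_force: 35.0
```

>>> drive_tool(
  deltas=[
    {"gripper": 255, "offset": [-0.017, -0.026, 0], "angular": [0, 0, 0]},
    {"gripper": 255, "offset": [-0.034, -0.052, 0], "angular": [0, 0, 0]},
    {"gripper": 255, "offset": [-0.051, -0.078, 0], "angular": [0, 0, 0]},
    {"gripper": 255, "offset": [-0.068, -0.104, 0], "angular": [0, 0, 0]},
    {"gripper": 255, "offset": [-0.082, -0.126, 0], "angular": [0, 0, 0]},
  ],
)

```text
t: 10.9
eef_pos: [0.5475, -0.0171, 0.2951]
tool_rot: [-0.002, 0.206, 0.979, -0.001]
contact_force: [-0.1, 0.2, -2.0]
gripper_width: 0.39
grasp_force: 35.1
```

>>> drive_tool(
  deltas=[
    {"gripper": 255, "offset": [-0.009, -0.014, 0], "angular": [0, 0, 0]},
    {"gripper": 255, "offset": [-0.011, -0.017, 0], "angular": [0, 0, 0]},
    {"gripper": 255, "offset": [-0.011, -0.017, 0], "angular": [0, 0, 0]},
    {"gripper": 255, "offset": [-0.011, -0.017, 0], "angular": [0, 0, 0]},
  ],
)

```text
t: 11.3
eef_pos: [0.5516, -0.0328, 0.2963]
tool_rot: [-0.001, 0.204, 0.979, 0.0]
contact_force: [-0.3, 0.2, -1.3]
gripper_width: 0.389
grasp_force: 35.1
```

```bash
python3 d.py .5522,-.0339,.235; python3 chk.py pics/c2.png
```

```text
11.3 [ 0.5516 -0.0328  0.2963] F [-0.3  0.2 -1.3] w 0.389 g 35.1 R [[-0.9165, 0.4001, -0.0017], [0.4001, 0.9165, 0.0004], [0.0017, -0.0003, -1.0]]
[ 0.5522 -0.0339  0.235 ] -> [-0.0011, -0.0008, 0.0613]
```

View pics/c2.png

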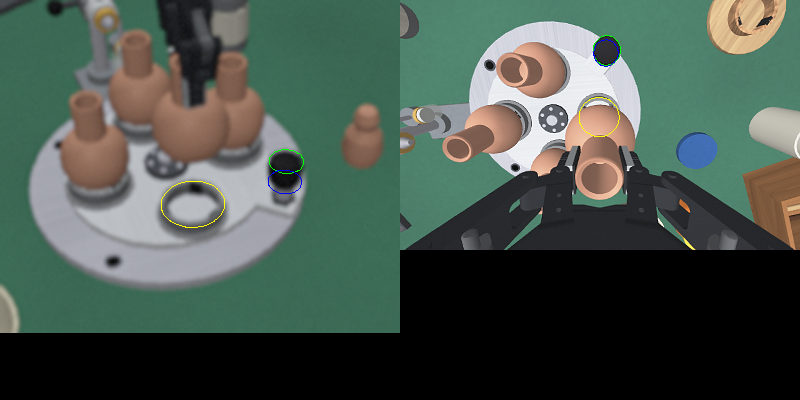

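The vase hangs upright above the nest, and the knob and table are unchanged. Lowering.

>>> drive_tool(
  deltas=[
    {"gripper": 255, "offset": [-0.001, -0.001, 0.01], "angular": [0, 0, 0]},
    {"gripper": 255, "offset": [-0.001, -0.001, 0.03], "angular": [0, 0, 0]},
    {"gripper": 255, "offset": [-0.001, -0.001, 0.05], "angular": [0, 0, 0]},
    {"gripper": 255, "offset": [-0.001, -0.001, 0.066], "angular": [0, 0, 0]},
    {"gripper": 255, "offset": [-0.001, -0.001, 0.07], "angular": [0, 0, 0]},
  ],
)

```text
t: 11.9
eef_pos: [0.5514, -0.0345, 0.2248]
tool_rot: [-0.002, 0.204, 0.979, -0.001]
contact_force: [0.4, 0.0, -0.6]
gripper_width: 0.386
grasp_force: 35.1
```

>>> drive_tool(
  deltas=[
    {"gripper": 255, "offset": [0, 0, 0], "angular": [0, 0, 0]},
    {"gripper": 255, "offset": [0, 0, 0], "angular": [0, 0, 0]},
  ],
)

```text
t: 12.1
eef_pos: [0.5531, -0.0349, 0.2278]
tool_rot: [0.0, 0.205, 0.979, 0.0]
contact_force: [-0.3, 0.5, -1.9]
gripper_width: 0.387
grasp_force: 35.1
```

```bash
python3 d.py .5522,-.0339,.215
```

```text
12.1 [ 0.5531 -0.0349  0.2278] F [-0.3  0.5 -1.9] w 0.387 g 35.1 R [[-0.9161, 0.4009, 0.001], [0.4009, 0.9161, 0.0001], [-0.0009, 0.0004, -1.0]]
[ 0.5522 -0.0339  0.215 ] -> [0.0013, 0.0006, 0.0128]
```

>>> drive_tool(
  deltas=[
    {"gripper": 255, "offset": [0.001, 0.0005, 0.003], "angular": [0, 0, 0]},
    {"gripper": 255, "offset": [0.001, 0.0005, 0.006], "angular": [0, 0, 0]},
    {"gripper": 255, "offset": [0.001, 0.0005, 0.009], "angular": [0, 0, 0]},
    {"gripper": 255, "offset": [0.001, 0.0005, 0.0105], "angular": [0, 0, 0]},
    {"gripper": 255, "offset": [0.001, 0.0005, 0.0105], "angular": [0, 0, 0]},
  ],
)

```text
t: 12.6
eef_pos: [0.5519, -0.0343, 0.2166]
tool_rot: [-0.0, 0.205, 0.979, -0.0]
contact_force: [0.0, -0.7, -1.9]
gripper_width: 0.389
grasp_force: 35.2
```

>>> drive_tool(
  deltas=[
    {"gripper": 255, "offset": [0, 0, 0.001], "angular": [0, 0, 0]},
    {"gripper": 255, "offset": [0, 0, 0.001], "angular": [0, 0, 0]},
  ],
)

```text
t: 12.8
eef_pos: [0.5522, -0.0345, 0.216]
tool_rot: [0.0, 0.205, 0.979, -0.0]
contact_force: [0.5, -1.2, 0.4]
gripper_width: 0.388
grasp_force: 35.3
```

```bash
python3 d.py .5522,-.0339,.215
```

```text
12.8 [ 0.5522 -0.0345  0.216 ] F [ 0.5 -1.2  0.4] w 0.388 g 35.3 R [[-0.9159, 0.4014, 0.0005], [0.4014, 0.9159, -0.0002], [-0.0005, -0.0, -1.0]]
[ 0.5522 -0.0339  0.215 ] -> [0.0002, 0.0006, 0.001]
```

The wrist force rose from -1.9 to +0.4 N, so the vase has touched down at the expected height. One more millimetre, then release.

>>> drive_tool(
  deltas=[
    {"gripper": 255, "offset": [0, 0, 0.001], "angular": [0, 0, 0]},
    {"gripper": 255, "offset": [0, 0, 0.001], "angular": [0, 0, 0]},
  ],
)

```text
t: 13.0
eef_pos: [0.5524, -0.0346, 0.2154]
tool_rot: [0.001, 0.205, 0.979, 0.0]
contact_force: [-1.4, -2.7, 5.7]
gripper_width: 0.392
grasp_force: 35.9
```

>>> drive_tool(
  deltas=[
    {"gripper": 130, "offset": [0, 0, 0], "angular": [0, 0, 0]},
    {"gripper": 100, "offset": [0, 0, 0], "angular": [0, 0, 0]},
    {"gripper": 50, "offset": [0, 0, 0], "angular": [0, 0, 0]},
    {"gripper": 20, "offset": [0, 0, 0], "angular": [0, 0, 0]},
    {"gripper": 20, "offset": [0, 0, 0], "angular": [0, 0, 0]},
  ],
)

```text
t: 13.5
eef_pos: [0.5519, -0.0341, 0.2146]
tool_rot: [-0.0, 0.205, 0.979, 0.0]
contact_force: [-0.4, -0.1, -0.7]
gripper_width: 0.923
grasp_force: 0.0
```

>>> drive_tool(
  deltas=[
    {"gripper": 20, "offset": [0, 0, -0.02], "angular": [0, 0, 0]},
    {"gripper": 20, "offset": [0, 0, -0.05], "angular": [0, 0, 0]},
    {"gripper": 20, "offset": [0, 0, -0.09], "angular": [0, 0, 0]},
    {"gripper": 20, "offset": [0, 0, -0.12], "angular": [0, 0, 0]},
    {"gripper": 20, "offset": [0, 0, -0.12], "angular": [0, 0, 0]},
  ],
)

```text
t: 14.0
eef_pos: [0.554, -0.0345, 0.3392]
tool_rot: [0.004, 0.205, 0.979, 0.001]
contact_force: [-0.2, -1.1, -0.5]
gripper_width: 0.92
grasp_force: 0.0
```

>>> drive_tool(
  deltas=[
    {"gripper": 20, "offset": [0.05, 0.1, 0], "angular": [0, 0, 0]},
    {"gripper": 20, "offset": [0.05, 0.15, 0], "angular": [0, 0, 0]},
    {"gripper": 20, "offset": [0.05, 0.2, 0], "angular": [0, 0, 0]},
    {"gripper": 20, "offset": [0.05, 0.2, 0], "angular": [0, 0, 0]},
    {"gripper": 20, "offset": [0.05, 0.2, 0], "angular": [0, 0, 0]},
  ],
)

```text
t: 14.5
eef_pos: [0.5859, 0.1772, 0.3333]
tool_rot: [-0.001, 0.2, 0.98, 0.001]
contact_force: [-0.2, 0.4, 0.3]
gripper_width: 0.92
grasp_force: 0.0
```

```bash
python3 d.py; python3 chk.py pics/c3.png top
```

```text
14.5 [0.5859 0.1772 0.3333] F [-0.2  0.4  0.3] w 0.92 g 0.0 R [[-0.9198, 0.3923, -0.0013], [0.3923, 0.9198, 0.003], [0.0024, 0.0023, -1.0]]
```

View pics/c3.png

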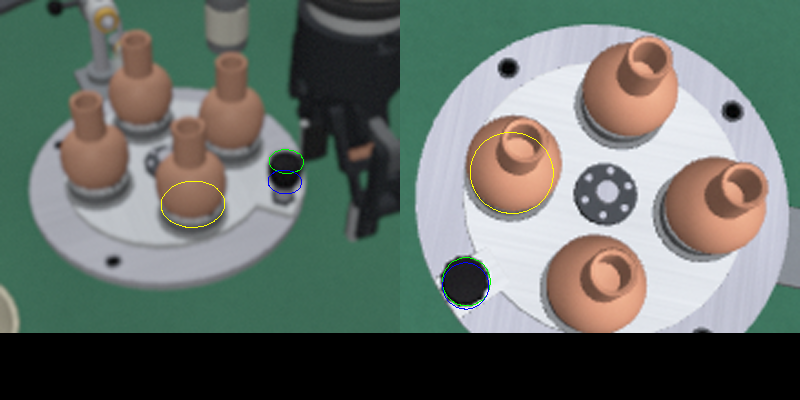

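All four vases stand upright in their nests, the knob sits on its home outline, and the gripper is clear.

```bash
python3 -c "
from station import bot
print(bot.hand_in())"
```

```text
the job is handed in; nothing more can be done
None
```

I handed the job in at about 14.6 s, with no verdict returned; in the last pictures the table is a quarter turn anticlockwise with the plunger home, the waiting vase is upright in the formerly empty nest at the loading place, and the other three vases are still standing in theirs.

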